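Draw the sample carrier from under the stacked boxes and lay it in the test stage

TASK

Draw the flat metal sample carrier out from under the two stacked boxes by its upright fin, without lifting or toppling them: the boxes should settle straight down onto the rack, still neatly one on the other behind the stop posts. Then lay the carrier gently, right way up, fully flat inside the shallow recess of the test stage and let go. Leave the mouse, the jar and the joystick pad alone.

Things in the scene. Friction and masses are not known exactly. Their poses are not given: they have to be found in the camera images.
- rack: fixed grey base plate, 12 mm thick, x -63 to +87, y +-75 mm; origin under it on the table; boxes centred near x = y = 0. Two steel stop posts at x -57 to -43, y +-34 to +-50 mm, tops 46 mm above the table, hold the lower box back; the carrier passes through the 68 mm gap between them. The way out is the rack's -x, roughly towards the robot. Left or right of the robot, turned up to 0.3 rad
- carrier: loose aluminium plate 145 x 60 x 6 mm (x, y, z), 0.17 kg, origin at centre of underside; lies on the rack base under the boxes. Its -x end sticks out 65 mm and bears an upright fin to grip: 40 mm long (x), 10 thick (y), centred at x -52.5 mm, y 0, top 41 mm above the underside. Draws at up to 12 N; clear after 95 mm; on the way the boxes tip back under 0.2 rad, then drop 6 mm to the base
- lower_box: loose closed grey plastic box 80 x 110 x 35 mm (x, y, z), about 0.28 kg, lying on the carrier; origin at the centre of its underside. At the start its front face is about 3 mm behind the posts.
- upper_box: loose closed grey plastic box 70 x 95 x 30 mm, about 0.20 kg, standing on the lower box; origin at the centre of its underside. Its top is 83 mm above the table at the start.
- stage: fixed dark steel block 181 x 96 mm (x, y), origin on the table under its centre. Its top is a recess, 165 x 80 mm inside, centred on the origin, floor 20 mm above the table; the steel rim around it is 8 mm wide, top 25 mm above the table. The carrier may lie with its fin at either end. Stands on the other side of the robot's x axis from the rack, turned up to 0.3 rad
- mouse: bystander: loose black computer mouse 105 x 60 x 32 mm, origin at the centre of its underside
- jar: bystander: loose amber glass jar with black lid, 64 mm diameter, 85 mm tall, origin at the centre of its underside
- joypad: bystander: fixed grey joystick pad 150 x 190 mm, 90 mm tall at the stick, origin on the table under its centre
Mind the look-alikes: they are no part of the job. Leave any green look-alike of the carrier alone.

How it is judged:
On the way:
1. the carrier is drawn out and the boxes have settled on the rack, still stacked (z of lower_box in the frame of rack below 0.015 m and angle between lower_box's own z axis and vertical below 0.06 rad and angle between upper_box's own z axis and vertical below 0.08 rad and horizontal distance between lower_box and rack below 0.03 m and horizontal distance between upper_box and lower_box below 0.022 m and z of upper_box in the frame of lower_box between 0.032 and 0.038 m and horizontal distance between carrier and rack above 0.105 m), for 0.2 s.
At the end, for the whole second after the job is handed in: Carrier at rest, flat (0.035 rad), right way up on the recess floor, within 14 mm of its centre in x and y, 0.2 rad in yaw. Lower box flat on the rack base, within 30 mm of the rack origin; upper box flat on it, centres within 22 mm; both at rest (tilts under 0.06 and 0.08 rad) (z of lower_box in the frame of rack below 0.015 m and angle between lower_box's own z axis and vertical below 0.06 rad and angle between upper_box's own z axis and vertical below 0.08 rad and horizontal distance between lower_box and rack below 0.03 m and horizontal distance between upper_box and lower_box below 0.022 m and z of upper_box in the frame of lower_box between 0.032 and 0.038 m and x of carrier in the frame of stage between -0.014 and 0.014 m and y of carrier in the frame of stage between -0.014 and 0.014 m and z of carrier in the frame of stage between 0.0175 and 0.0225 m and angle between the x axis of carrier and the x axis of stage, either way round below 0.2 rad and angle between carrier's own z axis and vertical below 0.035 rad and linear speed of each of carrier, lower_box, upper_box below 0.02 m/s); the robot touches nothing.
It fails at once if a box is lifted (its underside more than 12 mm above its starting height over the rack) (z of lower_box in the frame of rack above 0.03 m or z of upper_box in the frame of rack above 0.065 m).
It fails at once if a box is toppled (tilted over 0.45 rad) (angle between any of lower_box, upper_box's own z axis and vertical above 0.45 rad).
It fails at once if the carrier is dropped or thrown (over 0.6 m/s with no finger on it) (linear speed of carrier above 0.6 m/s and contact force between the fingers and carrier below 0.1 N).
It fails at once if the mouse or the jar is moved by more than 30 mm, or the joystick pad is struck (over 15 N) (distance of any of mouse, jar from where it was at the start of the episode above 0.03 m or contact force between any of the arm, the fingers and joypad above 15 N).
It also fails if it takes over 58 s, if anything falls off the work surface, if the arm or the gripper's body presses on something with over 40 N, if the wrist force passes 120 N, or if a joint passes its speed limit or range.

ROBOT

A 6-joint arm with a two-finger parallel gripper is mounted at the origin on the work surface. World frame = base frame: x ahead of the robot, y to its left, z up, the work surface at z = 0. Lengths are in m, angles in rad, forces in N, time in s.
With the tool pointing down it reaches from about 0.325 to 0.85 m from the base axis. Payload 15.5 kg.
Tool frame: the origin (TCP) lies at the very end of the fingers, on their centre line; the grasp point (between the pads) lies robot.tcp_to_grasp behind it (robot.tcp_to_grasp is the distance from the TCP to the grasp point, in m); z points along the fingers, y is the direction in which the jaws open and shut (so a half turn about z gives the same grasp; the last joint's range is limited). The gripper opens to 91 mm and grips with 3 to 60 N. Pads are 32 mm wide; open, the fingers measure 118 mm over their backs; the gripper's body (76 mm by 178 mm) begins 60 mm behind the grasp point.
Start: joints at [-1.359, 0.494, 1.345, -0, 1.302, -0.096], TCP at [0.189, -0.596, 0.214] pointing down, gripper open.
Joint ranges: [-2.91, 2.91], [-0.82, 2.16], [0.22, 2.67], [-1.22, 4.37], [0.12, 2.79], [-3.08, 3.08]. Speed limits (rad/s): [1.89, 1.89, 2.57, 3.01, 3.01, 3.01].

INTERFACE

Orientations are given as a 3x3 rotation matrix whose columns are the frame's x, y, z axes.
In Python, from rig import robot gives the robot as it stands.
- The arm moves only by the shell command python3 -m handwheel 'ROWS' [OPENING] [FORCE]. ROWS is JSON, a list of rows, each an object of numbers: "dx", "dy", "dz": the shift along the tool's x, y, z in m; "wx", "wy", "wz": the turn, a rotation vector about the tool's x, y, z in degrees. In form: [{"dx": .., "dy": .., "dz": .., "wx": .., "wy": .., "wz": ..}, ...]. A call has exactly 8 rows; each row is the pose to reach, as a shift and turn from the pose measured when the call began, along the tool's axes at that moment; what a row does not reach only later rows make up. A row lasts 1/12 s, in which the tool goes at most 41.7 mm and 7.16 degrees, less where a joint would pass 70% of its speed; a pose out of reach is approached as far as the arm can. A call with a gripper value outside its range is refused whole. OPENING is the closure in counts, from 0 (fully open) to 255 (shut), set as the call begins (- or left out, the last holds). The fingers move at their own pace and stop on an object; FORCE is the grip in N (left out, the last holds). Time passes only in rows, so rows that repeat a pose let the fingers close, or fill a call up. It gives the time, the measured TCP pose, the force and the opening at its end, in the units of the state.
- robot.observe(): the state, without advancing time (a new reading comes with each control period).
- robot.grab_frame(name): name is "scene" or "top"; returns a dict with "color" (420x560x3 uint8, red, green, blue), "depth" (420x560 float32, m along the optical axis (not along the pixel's ray), 0 where there is no reading), "fx", "fy", "cx", "cy" (pixels), "camera_from_world" (4x4, takes a point from world to camera coordinates). Camera axes: x right, y down, z forward; pixel columns grow to the right and rows downward; lengths in m; the calibration is good to about 2 mm. A picture is of the moment at which its call begins.
- robot.sign_off(): hands the job in, once; it reports no verdict.
Trained networks look in a picture, given as the dict that the camera call returned (one of the last four; its "shot" number tells which), for a name from the list of things; names that differ only in an ending like _2 or _b are one class to them, and where a whole thing is asked for, a point or a joint stands for the part that bears it (a point fixed in the world has none). Each returns a list of dicts, best first, with "p" (0 to 1); they miss things now and then, are a little off and sometimes report something else, mostly with a low value. They report only what shows in the picture. A call takes as long as a camera call. They do not tell look-alikes from the thing itself.
- robot.cut_out(name, picture): "region" (420x560 bool, what is visible of it) and "rect" ([left, top, right, bottom] in pixels, round what is visible of it).
The state is a dict: "clock": time; "joint_pos": joint angles; "qd": joint speeds; "tau": joint torques, N m; "position": TCP position; "eef_rot": TCP orientation; "wrist_force": force on the tool from outside, world axes, zero at the start; "ft_torque": the same for the moment, N m; "grip_width": finger opening in m.
Only numpy, scipy, OpenCV 4.12 (cv2) and the standard library are available. Lean on these libraries where they do the work, as an engineer would, in place of code of your own. Each camera call takes 0.05 s, during which the arm holds its last target. There are 200 camera calls.

## Working session

There is one attempt and no reset: what is moved stays moved. The work goes in short steps, Python scripts to look and compute and a shell command to move; the robot and the scene stay as the last step left them, time stands still between calls to the robot, and variables do not carry over. Pictures are saved under pics/ and viewed, about 8 in all and at most 12, crops included, and the job is handed in when it is done.

```bash
ls; mkdir -p pics; cat > h.py <<'E'
import numpy as np, cv2
from rig import robot
def pts(f,mask):
    v,u=np.nonzero(mask&(f["depth"]>0)); z=f["depth"][v,u]
    P=np.stack([(u-f["cx"])*z/f["fx"],(v-f["cy"])*z/f["fy"],z,np.ones_like(z)])
    return (np.linalg.inv(f["camera_from_world"])@P)[:3].T
def save(f,n): cv2.imwrite("pics/"+n+".png",f["color"][:,:,::-1])
E
python3 - <<'E'
from h import *
o=robot.observe(); print(o, robot.tcp_to_grasp)
for n in("top","scene"):
    f=robot.grab_frame(n); save(f,n+"0")
    print(n,np.linalg.inv(f["camera_from_world"])[:3,3])
    for k in("rack","carrier","lower_box","upper_box","stage","mouse","jar","joypad"):
        for d in robot.cut_out(k,f)[:3]:
            p=pts(f,d["region"])
            if len(p)<10: continue
            r=cv2.minAreaRect(p[:,:2].astype(np.float32)*1000)
            print(k,round(d["p"],2),d["rect"],np.median(p,0).round(3),"zmax",np.percentile(p[:,2],[5,95]).round(3),"rect",np.round(r[0]),np.round(r[1]),round(r[2],1))
E
```

```text
pics
{'clock': 0.0, 'joint_pos': array([-1.35850986e+00,  4.94204737e-01,  1.34611765e+00,  3.04404903e-05,
        1.30253565e+00, -9.54696267e-02]), 'qd': array([-0.00143842,  0.0004457 ,  0.00050639, -0.0004364 , -0.00079733,
        0.00074189]), 'tau': array([ 1.28016000e-03, -8.78815699e+01, -3.81846428e+01,  7.08002248e-02,
        5.32130257e-02, -7.83189125e-05]), 'position': array([ 0.18927497, -0.59524605,  0.21332945]), 'eef_rot': array([[ 9.53018163e-01,  3.02913065e-01, -2.37918590e-04],
       [ 3.02913121e-01, -9.53017364e-01,  1.24316540e-03],
       [ 1.49830495e-04, -1.25682787e-03, -9.99999199e-01]]), 'wrist_force': array([ 0.33827229,  0.5956719 , -0.41714785]), 'ft_torque': array([ 0.01276143,  0.00034398, -0.04973952]), 'grip_width': 0.09123558287547123} 0.0188
top [0.51357766 0.00469644 1.17538882]
rack 0.6 [196.8, 171.3, 263.0, 233.1] [0.646 0.194 0.012] zmax [0.007 0.047] rect [616. 191.] [155. 159.] 16.0
carrier 0.93 [223.8, 217.1, 245.8, 239.5] [0.536 0.16  0.019] zmax [0.015 0.054] rect [534. 163.] [67. 59.] 18.3
carrier 0.69 [272.6, 239.7, 319.9, 282.5] 
[... 1839 characters left out ...]
 [ 96. 189.] 89.0
stage 0.41 [284.6, 254.0, 306.8, 287.9] [ 0.804 -0.01   0.03 ] zmax [0.012 0.035] rect [784.  -2.] [ 62. 118.] 76.2
stage 0.3 [312.8, 177.7, 347.9, 211.5] [0.614 0.177 0.082] zmax [0.059 0.086] rect [605. 184.] [73. 99.] 17.7
mouse 0.95 [282.4, 253.5, 304.2, 284.7] [ 0.804 -0.011  0.03 ] zmax [0.01  0.035] rect [789.  -6.] [ 61. 106.] 76.9
jar 0.93 [104.3, 230.7, 135.0, 269.5] [ 0.63  -0.428  0.062] zmax [0.012 0.088] rect [ 614. -430.] [62. 60.] 42.6
joypad 0.88 [365.1, 165.8, 440.5, 212.0] [0.609 0.431 0.023] zmax [0.012 0.042] rect [580. 443.] [169. 192.] 7.6
joypad 0.58 [310.6, 176.3, 344.7, 212.3] [0.613 0.176 0.082] zmax [0.058 0.086] rect [565. 184.] [113. 178.] 87.6
```

```bash
python3 - <<'E'
from h import *
fs={n:robot.grab_frame(n) for n in("top","scene")}
c=cv2.resize(fs["top"]["color"][110:320,90:480,::-1],None,fx=2,fy=2,interpolation=cv2.INTER_CUBIC);cv2.imwrite("pics/topc.png",c)
for n,f in fs.items():
    P=pts(f,np.ones((420,560),bool)); 
    def rep(t,m):
        q=P[m]
        if len(q)<5: print(n,t,len(q));return
        r=cv2.minAreaRect(q[:,:2].astype(np.float32)*1000)
        print(n,t,len(q),np.round(q.mean(0),4),"rect",np.round(r[0],1),np.round(r[1],1),round(r[2],1))
    near=lambda x,y,r: np.hypot(P[:,0]-x,P[:,1]-y)<r
    rep("fin",near(.53,.16,.03)&(P[:,2]>.035)&(P[:,2]<.06))
    rep("fintop",near(.53,.16,.03)&(P[:,2]>.047)&(P[:,2]<.06))
    rep("boxtop",near(.604,.186,.08)&(P[:,2]>.077)&(P[:,2]<.09))
    rep("stage",near(.637,-.14,.12)&(P[:,2]>.014)&(P[:,2]<.03))
    rep("rim",near(.637,-.14,.12)&(P[:,2]>.0235)&(P[:,2]<.03))
    rep("floor",near(.637,-.14,.12)&(P[:,2]>.017)&(P[:,2]<.0215))
E
```

```text
top fin 61 [0.522  0.1594 0.0513] rect [521.5 160.1] [40.  10.4] 16.4
top fintop 53 [0.5219 0.16   0.0528] rect [521.5 160.3] [40. 10.] 16.3
top boxtop 873 [0.6012 0.1857 0.0835] rect [601.9 186.1] [73.2 95.1] 17.0
top stage 2017 [ 0.6353 -0.1397  0.0215] rect [ 635.7 -139.4] [ 94.5 182.2] 89.3
top rim 503 [ 0.6329 -0.1387  0.0256] rect [ 635.3 -139.2] [ 93.9 181.4] 89.4
top floor 1025 [ 0.6359 -0.1401  0.0196] rect [ 634.5 -139.7] [ 94.  179.6] 89.5
scene fin 64 [0.5236 0.1563 0.048 ] rect [523.  157.3] [42.7 14.3] 22.0
scene fintop 40 [0.5249 0.1578 0.0523] rect [522.9 158.1] [43.2 12.6] 15.9
scene boxtop 560 [0.6056 0.1819 0.083 ] rect [603.1 183. ] [77.  98.8] 16.8
scene stage 1739 [ 0.6413 -0.1423  0.0218] rect [ 636.  -141.8] [ 96.7 187.9] 89.0
scene rim 489 [ 0.6424 -0.143   0.0257] rect [ 637.2 -141.8] [ 96.5 185. ] 88.8
scene floor 809 [ 0.6396 -0.1419  0.0197] rect [ 639.5 -142.4] [ 95.6 181.1] 89.2
```

View pics/topc.png

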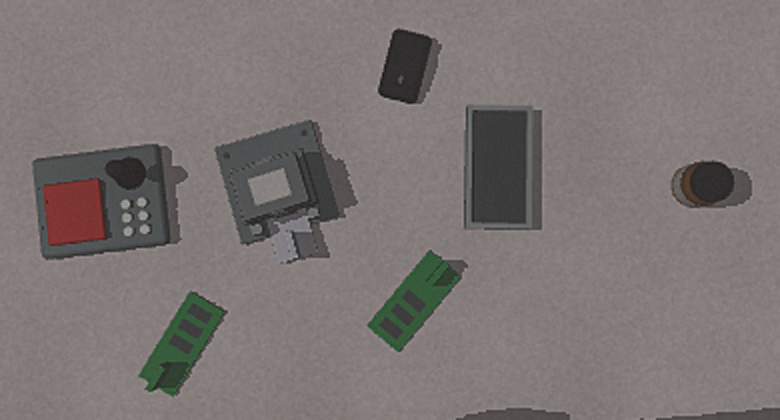

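The top view shows the metal carrier's fin at crop pixel (287,247), the rack and boxes at (270,185) and the stage at (500,167). The green look-alikes are at (415,300) and (183,345). From this the fin is at about (0.522, 0.159) with yaw of about 16.9°, and the tool is already nearly aligned with it.

```bash
R='{"dx":0.5456,"dy":-0.618,"dz":0.06,"wz":0.7}'; python3 -m handwheel '[{"dx":0.022,"dy":-0.025},{"dx":0.05,"dy":-0.056},{"dx":0.077,"dy":-0.087},{"dx":0.104,"dy":-0.118},{"dx":0.13,"dy":-0.148},{"dx":0.157,"dy":-0.178},{"dx":0.184,"dy":-0.208},{"dx":0.21,"dy":-0.238}]' 0 40
```

```text
invalid input
```

```bash
python3 -m handwheel '[{"dx":0.022,"dy":-0.025,"dz":0,"wx":0,"wy":0,"wz":0},{"dx":0.05,"dy":-0.056,"dz":0,"wx":0,"wy":0,"wz":0},{"dx":0.077,"dy":-0.087,"dz":0,"wx":0,"wy":0,"wz":0},{"dx":0.104,"dy":-0.118,"dz":0,"wx":0,"wy":0,"wz":0},{"dx":0.13,"dy":-0.148,"dz":0,"wx":0,"wy":0,"wz":0},{"dx":0.157,"dy":-0.178,"dz":0,"wx":0,"wy":0,"wz":0},{"dx":0.184,"dy":-0.208,"dz":0,"wx":0,"wy":0,"wz":0},{"dx":0.21,"dy":-0.238,"dz":0,"wx":0,"wy":0,"wz":0}]' 0 40
```

```text
clock: 1.67
position: [0.3178, -0.3034, 0.2141]
eef_rot: [[0.953, 0.303, 0.0], [0.303, -0.953, -0.0], [0.0, 0.0, -1.0]]
wrist_force: [1.6, -0.6, 0.2]
grip_width: 0.0915
```

```bash
python3 -m handwheel '[{"dx":0.023,"dy":-0.026,"dz":0,"wx":0,"wy":0,"wz":0},{"dx":0.048,"dy":-0.055,"dz":0,"wx":0,"wy":0,"wz":0},{"dx":0.074,"dy":-0.083,"dz":0,"wx":0,"wy":0,"wz":0},{"dx":0.1,"dy":-0.113,"dz":0,"wx":0,"wy":0,"wz":0},{"dx":0.126,"dy":-0.142,"dz":0,"wx":0,"wy":0,"wz":0},{"dx":0.152,"dy":-0.172,"dz":0,"wx":0,"wy":0,"wz":0},{"dx":0.178,"dy":-0.201,"dz":0,"wx":0,"wy":0,"wz":0},{"dx":0.204,"dy":-0.23,"dz":0,"wx":0,"wy":0,"wz":0}]'
```

```text
clock: 2.33
position: [0.4431, -0.0205, 0.2143]
eef_rot: [[0.953, 0.303, 0.001], [0.303, -0.953, -0.001], [0.001, 0.001, -1.0]]
wrist_force: [-0.1, -1.5, -0.6]
grip_width: 0.0911
```

```bash
python3 - <<'E'
from h import *
o=robot.observe();R=o["eef_rot"];p=o["position"];print(p,o["joint_pos"].round(2))
print(R.T@(np.array([.522,.159,.1])-p), np.degrees(np.arctan2(R[1,0],R[0,0])))
E
```

```text
[ 0.44309241 -0.02049941  0.21430588] [-0.18  0.24  1.77 -0.    1.13  1.08]
[ 0.12943456 -0.14729571  0.11429326] 17.618282877905262
```

```bash
python3 -m handwheel '[{"dx":0.02,"dy":-0.022,"dz":0.01,"wx":0,"wy":0,"wz":0.1},{"dx":0.042,"dy":-0.048,"dz":0.025,"wx":0,"wy":0,"wz":0.3},{"dx":0.066,"dy":-0.075,"dz":0.045,"wx":0,"wy":0,"wz":0.5},{"dx":0.09,"dy":-0.102,"dz":0.065,"wx":0,"wy":0,"wz":0.7},{"dx":0.11,"dy":-0.125,"dz":0.08,"wx":0,"wy":0,"wz":0.7},{"dx":0.123,"dy":-0.14,"dz":0.09,"wx":0,"wy":0,"wz":0.7},{"dx":0.1294,"dy":-0.1473,"dz":0.095,"wx":0,"wy":0,"wz":0.7},{"dx":0.1294,"dy":-0.1473,"dz":0.095,"wx":0,"wy":0,"wz":0.7}]'
```

```text
clock: 3.0
position: [0.522, 0.1603, 0.1183]
eef_rot: [[0.956, 0.293, -0.0], [0.293, -0.956, -0.001], [-0.0, 0.001, -1.0]]
wrist_force: [-1.5, -0.7, -0.4]
grip_width: 0.0916
```

```bash
python3 - <<'E'
from h import *
o=robot.observe();print(o["position"],o["wrist_force"])
f=robot.grab_frame("scene"); cv2.imwrite("pics/s1.png",cv2.resize(f["color"][90:290,210:450,::-1],None,fx=3,fy=3,interpolation=cv2.INTER_CUBIC))
E
```

```text
[0.52200834 0.16033764 0.11829753] [-1.54968637 -0.74217459 -0.42261133]
```

View pics/s1.png

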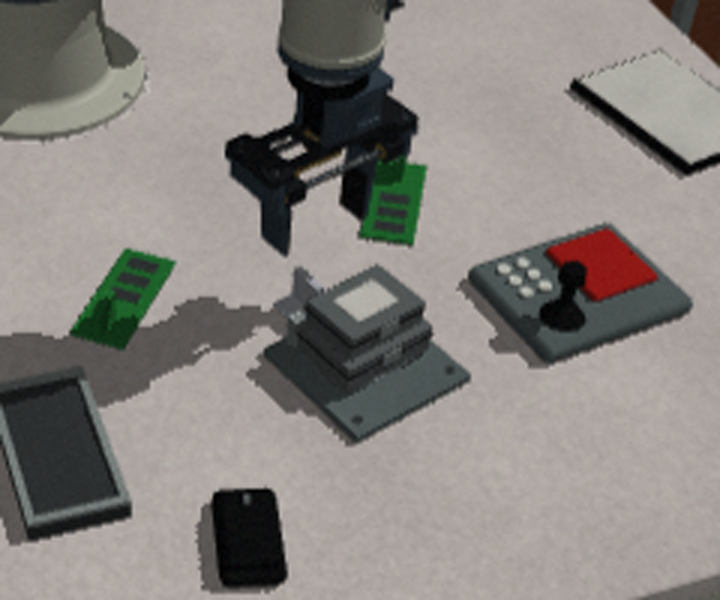

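The scene view shows the jaws (235–370, 200) straddling the fin at (302,285), so I'm lowering straight down.

```bash
python3 -m handwheel '[{"dx":0,"dy":0,"dz":0.012,"wx":0,"wy":0,"wz":0},{"dx":0,"dy":0,"dz":0.03,"wx":0,"wy":0,"wz":0},{"dx":0,"dy":0,"dz":0.048,"wx":0,"wy":0,"wz":0},{"dx":0,"dy":0,"dz":0.066,"wx":0,"wy":0,"wz":0},{"dx":0,"dy":0,"dz":0.081,"wx":0,"wy":0,"wz":0},{"dx":0,"dy":0,"dz":0.09,"wx":0,"wy":0,"wz":0},{"dx":0,"dy":0,"dz":0.094,"wx":0,"wy":0,"wz":0},{"dx":0,"dy":0,"dz":0.094,"wx":0,"wy":0,"wz":0}]' && python3 -m handwheel '[{"dx":0,"dy":0,"dz":0,"wx":0,"wy":0,"wz":0},{"dx":0,"dy":0,"dz":0,"wx":0,"wy":0,"wz":0},{"dx":0,"dy":0,"dz":0,"wx":0,"wy":0,"wz":0},{"dx":0,"dy":0,"dz":0,"wx":0,"wy":0,"wz":0},{"dx":0,"dy":0,"dz":0,"wx":0,"wy":0,"wz":0},{"dx":0,"dy":0,"dz":0,"wx":0,"wy":0,"wz":0},{"dx":0,"dy":0,"dz":0,"wx":0,"wy":0,"wz":0},{"dx":0,"dy":0,"dz":0,"wx":0,"wy":0,"wz":0}]' 255 50
```

```text
clock: 3.72
position: [0.5216, 0.1583, 0.0251]
eef_rot: [[0.957, 0.291, -0.0], [0.291, -0.957, -0.001], [-0.0, 0.001, -1.0]]
wrist_force: [0.6, -0.4, -0.6]
grip_width: 0.0913
clock: 4.38
position: [0.5216, 0.1584, 0.0251]
eef_rot: [[0.957, 0.292, -0.0], [0.292, -0.957, -0.001], [-0.0, 0.001, -1.0]]
wrist_force: [-0.1, -0.5, 0.1]
grip_width: 0.0406
```

```bash
python3 -m handwheel '[{"dx":0,"dy":0,"dz":0,"wx":0,"wy":0,"wz":0},{"dx":0,"dy":0,"dz":0,"wx":0,"wy":0,"wz":0},{"dx":0,"dy":0,"dz":0,"wx":0,"wy":0,"wz":0},{"dx":0,"dy":0,"dz":0,"wx":0,"wy":0,"wz":0},{"dx":0,"dy":0,"dz":0,"wx":0,"wy":0,"wz":0},{"dx":0,"dy":0,"dz":0,"wx":0,"wy":0,"wz":0},{"dx":0,"dy":0,"dz":0,"wx":0,"wy":0,"wz":0},{"dx":0,"dy":0,"dz":0,"wx":0,"wy":0,"wz":0}]' 255 50
```

```text
clock: 5.05
position: [0.5216, 0.1584, 0.0251]
eef_rot: [[0.957, 0.292, -0.0], [0.292, -0.957, -0.001], [-0.0, 0.001, -1.0]]
wrist_force: [0.3, -0.4, -0.2]
grip_width: 0.0093
```

```bash
python3 -m handwheel '[{"dx":-0.002,"dy":0,"dz":0,"wx":0,"wy":0,"wz":0},{"dx":-0.004,"dy":0,"dz":0,"wx":0,"wy":0,"wz":0},{"dx":-0.007,"dy":0,"dz":0,"wx":0,"wy":0,"wz":0},{"dx":-0.01,"dy":0,"dz":0,"wx":0,"wy":0,"wz":0},{"dx":-0.013,"dy":0,"dz":0,"wx":0,"wy":0,"wz":0},{"dx":-0.016,"dy":0,"dz":0,"wx":0,"wy":0,"wz":0},{"dx":-0.018,"dy":0,"dz":0,"wx":0,"wy":0,"wz":0},{"dx":-0.02,"dy":0,"dz":0,"wx":0,"wy":0,"wz":0}]'
```

```text
clock: 5.72
position: [0.5027, 0.1526, 0.0252]
eef_rot: [[0.957, 0.291, 0.001], [0.291, -0.957, -0.001], [0.001, 0.001, -1.0]]
wrist_force: [5.4, 1.7, -6.6]
grip_width: 0.0098
```

```bash
python3 -m handwheel '[{"dx":-0.003,"dy":0,"dz":0,"wx":0,"wy":0,"wz":0},{"dx":-0.006,"dy":0,"dz":0,"wx":0,"wy":0,"wz":0},{"dx":-0.009,"dy":0,"dz":0,"wx":0,"wy":0,"wz":0},{"dx":-0.012,"dy":0,"dz":0,"wx":0,"wy":0,"wz":0},{"dx":-0.015,"dy":0,"dz":0,"wx":0,"wy":0,"wz":0},{"dx":-0.018,"dy":0,"dz":0,"wx":0,"wy":0,"wz":0},{"dx":-0.021,"dy":0,"dz":0,"wx":0,"wy":0,"wz":0},{"dx":-0.024,"dy":0,"dz":0,"wx":0,"wy":0,"wz":0}]'; python3 -m handwheel '[{"dx":-0.003,"dy":0,"dz":0,"wx":0,"wy":0,"wz":0},{"dx":-0.006,"dy":0,"dz":0,"wx":0,"wy":0,"wz":0},{"dx":-0.009,"dy":0,"dz":0,"wx":0,"wy":0,"wz":0},{"dx":-0.012,"dy":0,"dz":0,"wx":0,"wy":0,"wz":0},{"dx":-0.015,"dy":0,"dz":0,"wx":0,"wy":0,"wz":0},{"dx":-0.018,"dy":0,"dz":0,"wx":0,"wy":0,"wz":0},{"dx":-0.021,"dy":0,"dz":0,"wx":0,"wy":0,"wz":0},{"dx":-0.024,"dy":0,"dz":0,"wx":0,"wy":0,"wz":0}]'
```

```text
clock: 6.38
position: [0.4796, 0.1455, 0.0252]
eef_rot: [[0.957, 0.292, 0.001], [0.292, -0.957, -0.001], [0.001, 0.001, -1.0]]
wrist_force: [4.2, 1.7, -5.8]
grip_width: 0.0099
clock: 7.05
position: [0.4558, 0.1383, 0.0251]
eef_rot: [[0.957, 0.292, 0.0], [0.292, -0.957, -0.001], [-0.0, 0.001, -1.0]]
wrist_force: [0.3, 0.5, -2.1]
grip_width: 0.0094
```

```bash
python3 - <<'E'
from h import *
f=robot.grab_frame("scene"); cv2.imwrite("pics/s2.png",cv2.resize(f["color"][130:270,260:400,::-1],None,fx=4,fy=4,interpolation=cv2.INTER_CUBIC))
E
```

```text
(no output)
```

View pics/s2.png

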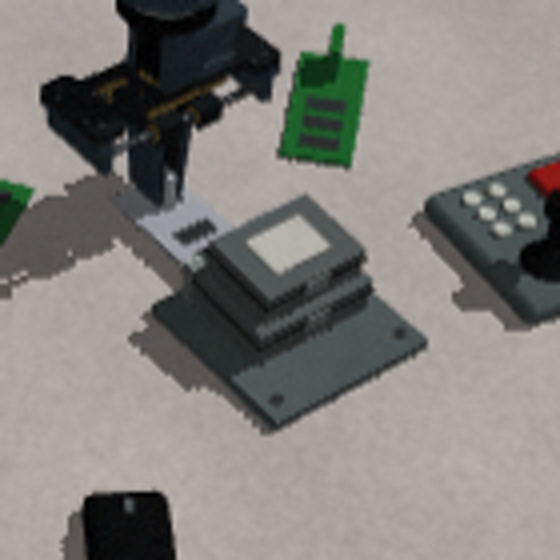

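The carrier has slid out cleanly with its plate at (190,220), and the boxes at (285,265) are still stacked behind the posts. I'm continuing the draw.

```bash
python3 -m handwheel '[{"dx":-0.003,"dy":0,"dz":0,"wx":0,"wy":0,"wz":0},{"dx":-0.006,"dy":0,"dz":0,"wx":0,"wy":0,"wz":0},{"dx":-0.009,"dy":0,"dz":0,"wx":0,"wy":0,"wz":0},{"dx":-0.012,"dy":0,"dz":0,"wx":0,"wy":0,"wz":0},{"dx":-0.015,"dy":0,"dz":0,"wx":0,"wy":0,"wz":0},{"dx":-0.018,"dy":0,"dz":0,"wx":0,"wy":0,"wz":0},{"dx":-0.021,"dy":0,"dz":0,"wx":0,"wy":0,"wz":0},{"dx":-0.024,"dy":0,"dz":0,"wx":0,"wy":0,"wz":0}]'; python3 -m handwheel '[{"dx":-0.003,"dy":0,"dz":0,"wx":0,"wy":0,"wz":0},{"dx":-0.006,"dy":0,"dz":0,"wx":0,"wy":0,"wz":0},{"dx":-0.009,"dy":0,"dz":0,"wx":0,"wy":0,"wz":0},{"dx":-0.012,"dy":0,"dz":0,"wx":0,"wy":0,"wz":0},{"dx":-0.015,"dy":0,"dz":0,"wx":0,"wy":0,"wz":0},{"dx":-0.018,"dy":0,"dz":0,"wx":0,"wy":0,"wz":0},{"dx":-0.021,"dy":0,"dz":0,"wx":0,"wy":0,"wz":0},{"dx":-0.024,"dy":0,"dz":0,"wx":0,"wy":0,"wz":0}]'
```

```text
clock: 7.77
position: [0.432, 0.1311, 0.0252]
eef_rot: [[0.957, 0.292, -0.0], [0.292, -0.957, -0.001], [-0.001, 0.001, -1.0]]
wrist_force: [0.4, -0.0, -1.3]
grip_width: 0.0101
clock: 8.43
position: [0.4087, 0.124, 0.0251]
eef_rot: [[0.957, 0.292, -0.0], [0.292, -0.957, -0.001], [-0.001, 0.001, -1.0]]
wrist_force: [0.1, 0.4, -2.2]
grip_width: 0.0096
```

```bash
python3 - <<'E'
from h import *
o=robot.observe();print(o["joint_pos"].round(2))
f=robot.grab_frame("scene"); cv2.imwrite("pics/s3.png",cv2.resize(f["color"][130:270,230:390,::-1],None,fx=4,fy=4,interpolation=cv2.INTER_CUBIC))
f=robot.grab_frame("top");P=pts(f,np.ones((420,560),bool))
q=P[(np.hypot(P[:,0]-.603,P[:,1]-.186)<.08)&(P[:,2]>.065)&(P[:,2]<.09)]
A=np.c_[q[:,:2],np.ones(len(q))];print(np.linalg.lstsq(A,q[:,2],rcond=None)[0],np.median(q[:,2]),cv2.minAreaRect(q[:,:2].astype(np.float32)*1000))
E
```

```text
[ 0.16  0.55  2.01 -0.    0.57  1.43]
[0.01127817 0.01426132 0.06779221] 0.07738484366764786 ((599.0057983398438, 184.249755859375), (73.65169525146484, 96.1349105834961), 16.594615936279297)
```

View pics/s3.png

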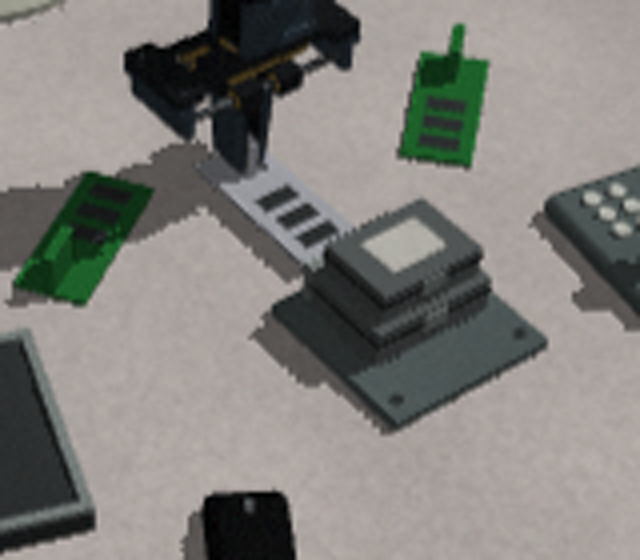

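Boxes have dropped to about 77 mm top height, level and still stacked, and the carrier is fully clear at (270,205). Next I lift it.

```bash
python3 -m handwheel '[{"dx":0,"dy":0,"dz":-0.004,"wx":0,"wy":0,"wz":0},{"dx":0,"dy":0,"dz":-0.014,"wx":0,"wy":0,"wz":0},{"dx":0,"dy":0,"dz":-0.03,"wx":0,"wy":0,"wz":0},{"dx":0,"dy":0,"dz":-0.048,"wx":0,"wy":0,"wz":0},{"dx":0,"dy":0,"dz":-0.066,"wx":0,"wy":0,"wz":0},{"dx":0,"dy":0,"dz":-0.082,"wx":0,"wy":0,"wz":0},{"dx":0,"dy":0,"dz":-0.094,"wx":0,"wy":0,"wz":0},{"dx":0,"dy":0,"dz":-0.1,"wx":0,"wy":0,"wz":0}]'
python3 - <<'E'
from h import *
o=robot.observe();R=o["eef_rot"];p=o["position"];print(p,o["wrist_force"])
print(R.T@(np.array([.5835,-.1397,.125])-p), np.degrees(np.arctan2(R[1,0],R[0,0])))
E
```

```text
clock: 9.2
position: [0.4091, 0.1242, 0.1268]
eef_rot: [[0.957, 0.292, 0.001], [0.292, -0.957, -0.001], [0.001, 0.001, -1.0]]
wrist_force: [-0.3, 0.5, -1.7]
grip_width: 0.01
[0.40911475 0.12419364 0.12678154] [-0.25476     0.50130583 -1.74960284]
[0.08987221 0.3032679  0.00219372] 16.950226786672786
```

```bash
python3 -m handwheel '[{"dx":0.003,"dy":0.01,"dz":0,"wx":0,"wy":0,"wz":0.5},{"dx":0.008,"dy":0.027,"dz":0,"wx":0,"wy":0,"wz":1.5},{"dx":0.014,"dy":0.048,"dz":0,"wx":0,"wy":0,"wz":3},{"dx":0.021,"dy":0.07,"dz":0,"wx":0,"wy":0,"wz":4.5},{"dx":0.028,"dy":0.093,"dz":0,"wx":0,"wy":0,"wz":6},{"dx":0.035,"dy":0.117,"dz":0,"wx":0,"wy":0,"wz":7.5},{"dx":0.041,"dy":0.139,"dz":0,"wx":0,"wy":0,"wz":9},{"dx":0.047,"dy":0.158,"dz":0,"wx":0,"wy":0,"wz":10}]'
python3 - <<'E'
from h import *
o=robot.observe();R=o["eef_rot"];p=o["position"];print(p,o["wrist_force"])
print(R.T@(np.array([.5835,-.1397,.125])-p), np.degrees(np.arctan2(R[1,0],R[0,0])))
E
```

```text
clock: 9.87
position: [0.5008, -0.0153, 0.1263]
eef_rot: [[0.993, 0.119, 0.001], [0.119, -0.993, -0.001], [0.0, 0.001, -1.0]]
wrist_force: [-0.4, -0.2, -1.5]
grip_width: 0.0097
[ 0.50079625 -0.01530339  0.12625397] [-0.43931414 -0.24791082 -1.52808162]
[0.06736191 0.13332814 0.00140707] 6.813092563877685
```

```bash
python3 -m handwheel '[{"dx":0.01,"dy":0.02,"dz":0,"wx":0,"wy":0,"wz":1.2},{"dx":0.021,"dy":0.041,"dz":0,"wx":0,"wy":0,"wz":2.4},{"dx":0.032,"dy":0.063,"dz":0,"wx":0,"wy":0,"wz":3.6},{"dx":0.043,"dy":0.084,"dz":0,"wx":0,"wy":0,"wz":4.8},{"dx":0.053,"dy":0.104,"dz":0,"wx":0,"wy":0,"wz":6},{"dx":0.061,"dy":0.12,"dz":0,"wx":0,"wy":0,"wz":7},{"dx":0.0665,"dy":0.131,"dz":0,"wx":0,"wy":0,"wz":7.7},{"dx":0.0674,"dy":0.1333,"dz":0.001,"wx":0,"wy":0,"wz":7.7}]'
python3 -m handwheel '[{"dx":0,"dy":0,"dz":0.005,"wx":0,"wy":0,"wz":0},{"dx":0,"dy":0,"dz":0.013,"wx":0,"wy":0,"wz":0},{"dx":0,"dy":0,"dz":0.023,"wx":0,"wy":0,"wz":0},{"dx":0,"dy":0,"dz":0.033,"wx":0,"wy":0,"wz":0},{"dx":0,"dy":0,"dz":0.041,"wx":0,"wy":0,"wz":0},{"dx":0,"dy":0,"dz":0.047,"wx":0,"wy":0,"wz":0},{"dx":0,"dy":0,"dz":0.05,"wx":0,"wy":0,"wz":0},{"dx":0,"dy":0,"dz":0.05,"wx":0,"wy":0,"wz":0}]'
python3 - <<'E'
from h import *
for n in("scene","top"):
    f=robot.grab_frame(n)
    d=robot.cut_out("carrier",f)
    for e in d[:4]:
        p=pts(f,e["region"]); 
        if len(p)<20 or abs(np.median(p[:,0])-.64)>.08: continue
        q=p[np.abs(p[:,2]-np.median(p[:,2]))<.004]
        print(n,e["p"],np.median(p,0),cv2.minAreaRect(q[:,:2].astype(np.float32)*1000),np.linalg.lstsq(np.c_[q[:,:2],np.ones(len(q))],q[:,2],rcond=None)[0])
    if n=="scene": cv2.imwrite("pics/s4.png",cv2.resize(f["color"][160:290,180:320,::-1],None,fx=4,fy=4,interpolation=cv2.INTER_CUBIC))
E
```

```text
clock: 10.53
position: [0.5844, -0.1418, 0.1248]
eef_rot: [[1.0, -0.018, 0.001], [-0.018, -1.0, -0.001], [0.001, 0.001, -1.0]]
wrist_force: [0.1, -0.0, -1.8]
grip_width: 0.0094
clock: 11.2
position: [0.5841, -0.1416, 0.0739]
eef_rot: [[1.0, -0.017, -0.0], [-0.017, -1.0, -0.001], [-0.0, 0.001, -1.0]]
wrist_force: [-0.4, -0.1, -1.4]
grip_width: 0.0096
scene 0.77 [ 0.64363429 -0.14423694  0.0675951 ] ((637.371337890625, -143.52818298339844), (60.32803726196289, 149.71640014648438), 88.95804595947266) [0.00183887 0.0052642  0.06709598]
```

View pics/s4.png

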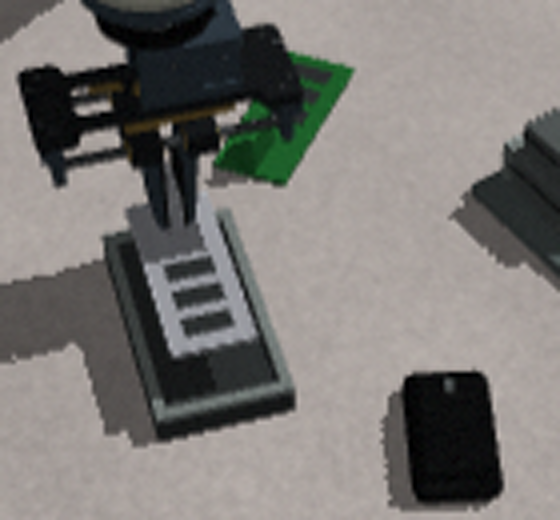

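The carrier hangs level over the recess, with its plate at (200,300) inside the rim in plan. It's about 1–2 mm off stage centre, so I correct that and lower.

```bash
python3 -m handwheel '[{"dx":-0.0005,"dy":-0.001,"dz":0.004,"wx":0,"wy":0,"wz":0},{"dx":-0.001,"dy":-0.0018,"dz":0.01,"wx":0,"wy":0,"wz":0},{"dx":-0.001,"dy":-0.0018,"dz":0.017,"wx":0,"wy":0,"wz":0},{"dx":-0.001,"dy":-0.0018,"dz":0.024,"wx":0,"wy":0,"wz":0},{"dx":-0.001,"dy":-0.0018,"dz":0.03,"wx":0,"wy":0,"wz":0},{"dx":-0.001,"dy":-0.0018,"dz":0.034,"wx":0,"wy":0,"wz":0},{"dx":-0.001,"dy":-0.0018,"dz":0.037,"wx":0,"wy":0,"wz":0},{"dx":-0.001,"dy":-0.0018,"dz":0.038,"wx":0,"wy":0,"wz":0}]'
python3 -m handwheel '[{"dx":0,"dy":0,"dz":0.0003,"wx":0,"wy":0,"wz":0},{"dx":0,"dy":0,"dz":0.0006,"wx":0,"wy":0,"wz":0},{"dx":0,"dy":0,"dz":0.0009,"wx":0,"wy":0,"wz":0},{"dx":0,"dy":0,"dz":0.0012,"wx":0,"wy":0,"wz":0},{"dx":0,"dy":0,"dz":0.0015,"wx":0,"wy":0,"wz":0},{"dx":0,"dy":0,"dz":0.0018,"wx":0,"wy":0,"wz":0},{"dx":0,"dy":0,"dz":0.002,"wx":0,"wy":0,"wz":0},{"dx":0,"dy":0,"dz":0.002,"wx":0,"wy":0,"wz":0}]'
```

```text
clock: 12.07
position: [0.5836, -0.1401, 0.0365]
eef_rot: [[1.0, -0.018, 0.001], [-0.018, -1.0, -0.001], [0.001, 0.001, -1.0]]
wrist_force: [-0.5, 0.3, -1.2]
grip_width: 0.0096
clock: 12.73
position: [0.5836, -0.1401, 0.0345]
eef_rot: [[1.0, -0.018, 0.001], [-0.018, -1.0, -0.001], [0.001, 0.001, -1.0]]
wrist_force: [0.1, 0.3, -1.8]
grip_width: 0.0098
```

Not touching yet, so I lower further in small steps.

```bash
python3 -m handwheel '[{"dx":0,"dy":0,"dz":0.0003,"wx":0,"wy":0,"wz":0},{"dx":0,"dy":0,"dz":0.0006,"wx":0,"wy":0,"wz":0},{"dx":0,"dy":0,"dz":0.0009,"wx":0,"wy":0,"wz":0},{"dx":0,"dy":0,"dz":0.0012,"wx":0,"wy":0,"wz":0},{"dx":0,"dy":0,"dz":0.0015,"wx":0,"wy":0,"wz":0},{"dx":0,"dy":0,"dz":0.0015,"wx":0,"wy":0,"wz":0},{"dx":0,"dy":0,"dz":0.0015,"wx":0,"wy":0,"wz":0},{"dx":0,"dy":0,"dz":0.0015,"wx":0,"wy":0,"wz":0}]'
```

```text
clock: 13.4
position: [0.5836, -0.1402, 0.0331]
eef_rot: [[1.0, -0.018, 0.001], [-0.018, -1.0, -0.001], [0.001, 0.001, -1.0]]
wrist_force: [-0.9, 0.5, 3.7]
grip_width: 0.0098
```

Contact shows as about 5 N upward on the tool. I release and then retreat straight up.

```bash
python3 -m handwheel '[{"dx":0,"dy":0,"dz":0,"wx":0,"wy":0,"wz":0},{"dx":0,"dy":0,"dz":0,"wx":0,"wy":0,"wz":0},{"dx":0,"dy":0,"dz":0,"wx":0,"wy":0,"wz":0},{"dx":0,"dy":0,"dz":0,"wx":0,"wy":0,"wz":0},{"dx":0,"dy":0,"dz":0,"wx":0,"wy":0,"wz":0},{"dx":0,"dy":0,"dz":0,"wx":0,"wy":0,"wz":0},{"dx":0,"dy":0,"dz":0,"wx":0,"wy":0,"wz":0},{"dx":0,"dy":0,"dz":0,"wx":0,"wy":0,"wz":0}]' 0
python3 -m handwheel '[{"dx":0,"dy":0,"dz":-0.005,"wx":0,"wy":0,"wz":0},{"dx":0,"dy":0,"dz":-0.015,"wx":0,"wy":0,"wz":0},{"dx":0,"dy":0,"dz":-0.035,"wx":0,"wy":0,"wz":0},{"dx":0,"dy":0,"dz":-0.06,"wx":0,"wy":0,"wz":0},{"dx":0,"dy":0,"dz":-0.085,"wx":0,"wy":0,"wz":0},{"dx":0,"dy":0,"dz":-0.11,"wx":0,"wy":0,"wz":0},{"dx":0,"dy":0,"dz":-0.125,"wx":0,"wy":0,"wz":0},{"dx":0,"dy":0,"dz":-0.13,"wx":0,"wy":0,"wz":0}]'
python3 - <<'E'
from h import *
for n in("scene","top"):
    f=robot.grab_frame(n)
    P=pts(f,np.ones((420,560),bool))
    def rep(t,m):
        q=P[m]
        if len(q)<9: return
        r=cv2.minAreaRect(q[:,:2].astype(np.float32)*1000)
        print(n,t,len(q),np.median(q[:,2]).round(4),np.round(r[0],1),np.round(r[1],1),round(r[2],1),np.linalg.lstsq(np.c_[q[:,:2],np.ones(len(q))],q[:,2],rcond=None)[0].round(3))
    rep("box",(np.hypot(P[:,0]-.603,P[:,1]-.186)<.08)&(P[:,2]>.065)&(P[:,2]<.09))
    for e in robot.cut_out("carrier",f)[:4]:
        p=pts(f,e["region"])
        if len(p)>20 and abs(np.median(p[:,1])+.14)<.05:
            P=p; rep("carrier",np.abs(p[:,2]-.026)<.004); rep("fin",p[:,2]>.05)
    P=pts(f,np.ones((420,560),bool)); rep("stage",(np.hypot(P[:,0]-.637,P[:,1]+.14)<.12)&(P[:,2]>.014)&(P[:,2]<.03))
    if n=="scene": cv2.imwrite("pics/s5.png",cv2.resize(f["color"][150:290,180:380,::-1],None,fx=4,fy=4,interpolation=cv2.INTER_CUBIC))
E
```

```text
clock: 14.07
position: [0.5836, -0.1401, 0.0331]
eef_rot: [[1.0, -0.018, 0.001], [-0.018, -1.0, -0.001], [0.001, 0.001, -1.0]]
wrist_force: [0.8, -0.4, -0.3]
grip_width: 0.0603
clock: 14.73
position: [0.5848, -0.1404, 0.1668]
eef_rot: [[1.0, -0.018, 0.005], [-0.018, -1.0, -0.003], [0.005, 0.003, -1.0]]
wrist_force: [0.8, 0.1, 0.4]
grip_width: 0.0912
scene box 616 0.0767 [600.7 182. ] [ 74.5 100.2] 18.2 [-0.044  0.005  0.102]
scene carrier 739 0.0265 [ 635.9 -142.3] [ 60.2 151.3] 88.8 [ 0.001 -0.006  0.025]
scene fin 48 0.0604 [ 587.5 -141.8] [ 9.6 43.2] 87.7 [-0.092  0.371  0.166]
scene stage 1620 0.025 [ 635.8 -141.7] [ 96.7 191.9] 88.7 [-0.006  0.001  0.028]
top box 885 0.0774 [598.9 184.3] [74.  96.6] 16.2 [0.01  0.011 0.069]
top stage 237 0.0231 [ 630.9 -128.3] [201.   51.4] 19.4 [-0.016  0.031  0.037]
```

View pics/s5.png

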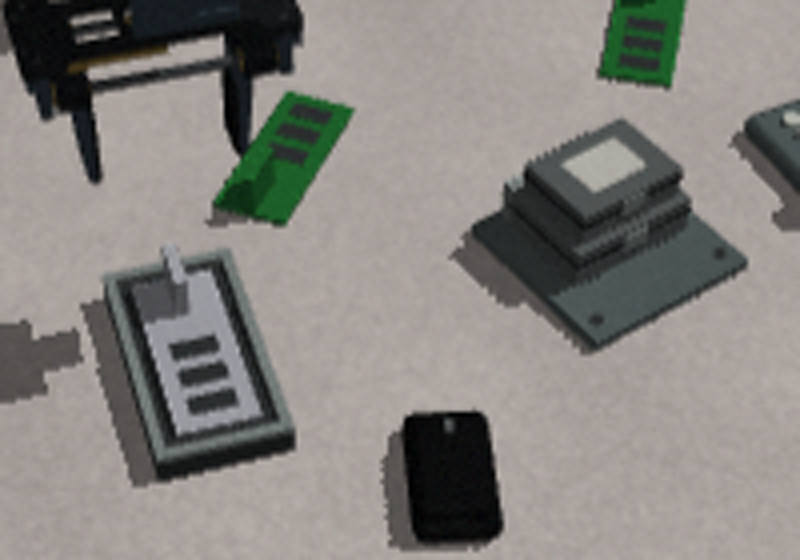

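The carrier lies flat and centred in the recess with its plate at (205,350) and fin at (173,265). The boxes are stacked on the rack at (610,185), and the gripper is clear.

```bash
python3 -m handwheel '[{"dx":0,"dy":0,"dz":0,"wx":0,"wy":0,"wz":0},{"dx":0,"dy":0,"dz":0,"wx":0,"wy":0,"wz":0},{"dx":0,"dy":0,"dz":0,"wx":0,"wy":0,"wz":0},{"dx":0,"dy":0,"dz":0,"wx":0,"wy":0,"wz":0},{"dx":0,"dy":0,"dz":0,"wx":0,"wy":0,"wz":0},{"dx":0,"dy":0,"dz":0,"wx":0,"wy":0,"wz":0},{"dx":0,"dy":0,"dz":0,"wx":0,"wy":0,"wz":0},{"dx":0,"dy":0,"dz":0,"wx":0,"wy":0,"wz":0}]'; python3 -c "
from rig import robot
robot.sign_off()"
```

```text
clock: 15.6
position: [0.583, -0.1398, 0.1624]
eef_rot: [[1.0, -0.018, -0.0], [-0.018, -1.0, -0.001], [-0.0, 0.001, -1.0]]
wrist_force: [-0.1, 0.2, -0.5]
grip_width: 0.0913
the job is handed in; nothing more can be done
```

I gripped the carrier by its fin, drew it straight out about 118 mm, carried it level to the test stage and set it down in the recess with about 5 N of contact. I then let go, moved the gripper clear and handed the job in at about 15.6 s; no verdict was reported.

**Carrier:** in the last scene-camera check it lay flat on the recess floor. It was within about 1 mm of the stage centre and about 0.1° off in yaw.

**Boxes:** still stacked on the rack, with the top of the upper box at about 77 mm, as expected after the 6 mm drop. The top camera puts their tilt at about 0.015 rad. The scene camera's fit gave 0.04 rad, probably because points from the box's side face were included. The upper box moved about 3 mm in plan from its start.

**Not confirmed:** the arm hid the stage from the top camera at the end, so the carrier's position rests on the scene camera alone. I didn't measure the mouse, jar or joystick pad again at the end. The arm didn't go near them.

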